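Start a canister cap without crossing its thread

TASK

The blue cap sits loosely on the leaning neck of the bolted-down canister; screw it fully home, gently, and let go. First feel for the start of the thread: with a light press turn the cap backwards (anticlockwise, looking down on the knob) until it drops in, and only then turn it clockwise to the stop. If it resists while still sitting high it is crossed: stop and back off, never force it, and leave the things standing round about where they are.

Things in the scene. Friction and masses are not known exactly. Their poses are not given: they have to be found in the camera images.
- cap: Blue round cap, 55 mm across, 31 mm high, with a grey ribbed knob on it (32 mm across, 30 mm high); about 0.12 kg. Starts loose on the neck, resting on the crest of the thread. Origin: centre of its lower rim; z along its axis to the knob. Inside are 4 round lugs 5 mm thick, 90 degrees apart on its x and y axes, undersides 4.5 mm above the rim, reaching in to 17.3 mm from the axis.
- knob (a point): Point on the cap's axis inside the knob, 52 mm above the rim: grip here, fingers along the leaning axis. Knob spans 31 to 61 mm above the rim; keep fingertips 33 mm or more above the rim.
- canister: Aluminium canister with a blue band, 60 mm across, held by a grey foot bolted to the worktop (immovable). It leans 0.5 rad (29 degrees) from vertical, roughly towards the robot base. Origin: centre of its shoulder, 80 mm above the worktop; z along its leaning axis, out of the neck.
- neck (a point): Centre of the steel neck at the crest of its thread, 22 mm above the shoulder; z along the axis. Neck 43 mm across, with 4 thread runs and 4 gaps between them, 90 degrees apart, at an angle unrelated to any given frame. Cap rim relative to this along z: -4.5 mm resting on the crest, -15.5 mm dropped into the gaps, -19.5 mm home. A gap is 20 to 60 degrees anticlockwise of each lug at the start.
- home (a point): Where the cap's origin is when screwed home, 19.5 mm below the crest. Clockwise from a gap the lugs sink 4 mm over about 60 degrees to a hard stop. Turned clockwise while high they jam on 3 mm stops on the crest; turned anticlockwise past a gap they also meet a stop. Parts are stiff: 1 mm too far gives about 45 N, over 40 N strips the thread; 3 to 6 N of press is enough.
- beaker_blue: Glass beaker with blue contents, 65 mm wide, 82 mm high; a bystander. Origin: centre of its underside.
- petri_dish: Round clear dish, 57 mm across, 12 mm high; a bystander. Origin: centre of its underside.
- measuring_cylinder: Glass cylinder, 42 mm wide foot, 112 mm high; a bystander. Origin: centre of its underside.
- marker: Black and blue marker pen, 120 mm long, lying; a bystander. Origin: its middle, on the worktop.
- opening (a point): A fixed point in the fume cupboard's opening, to show the way in. The arm must pass under the raised sash's 55 mm bar (at x = 0.325, underside 0.52 m above the worktop), under the edge of a glass pane (x = 0.386, 0.466 m high), and right of the side panel, which fills x = 0.265 to 0.38 from y = -0.07 leftwards: swing round in front of it, folded.
Things that resemble listed ones, but are neither listed nor needed, are in the scene too. There is more than one size of the cap; the one meant has the size given above.

How it is judged (in metres and radians):
On the way:
1. the cap has dropped into the start of the thread (distance between cap and home below 0.008 m and z of cap in the frame of neck below -0.0133 m), for 0.1 s.
At the end, for the whole second after the job is handed in: The cap is home on the neck: its rim within 1.5 mm of the full depth (18 mm or more below the crest), its centre within 4 mm of the home point, its axis within 0.08 rad of the neck's, at rest; the gripper has let go (distance between cap and home below 0.004 m and z of cap in the frame of neck below -0.018 m and angle between the z axis of cap and the z axis of canister, either way round below 0.08 rad and linear speed of cap below 0.01 m/s); the robot touches nothing.
It fails at once if the thread is forced: over 40 N between cap and canister (contact force between cap and canister above 40 N).
It fails at once if the beaker is disturbed (moved over 30 mm) (distance of beaker_blue from where it was at the start of the episode above 0.03 m).
It fails at once if the petri dish is disturbed (moved over 30 mm) (distance of petri_dish from where it was at the start of the episode above 0.03 m).
It fails at once if the measuring cylinder is disturbed (moved over 30 mm) (distance of measuring_cylinder from where it was at the start of the episode above 0.03 m).
It fails at once if the marker is disturbed (moved over 30 mm) (distance of marker from where it was at the start of the episode above 0.03 m).
It also fails if it takes over 72 s, if anything falls off the work surface, if the arm or the gripper's body presses on something with over 40 N, if the wrist force passes 120 N, or if a joint passes its speed limit or range.

ROBOT

A 6-joint arm with a two-finger parallel gripper is mounted at the origin on a cart in front of the work surface, level with it; the furniture and walls round the work are solid. World frame = base frame: x ahead of the robot, y to its left, z up, the work surface at z = 0. Lengths are in mm, angles in rad, forces in N, time in s.
With the tool pointing down it reaches from about 375 to 825 mm from the base axis. Payload 5.5 kg.
Tool frame: the origin (TCP) lies midway between the tips of the shut fingers; the grasp point (between the pads) lies 19 mm behind it; z points along the fingers, y is the direction in which the jaws open and shut (so a half turn about z gives the same grasp; the last joint's range is limited). The gripper opens to 85 mm and grips with 20 to 120 N. Pads are 22 mm wide; open, the fingers measure 114 mm over their backs; the gripper's body (76 mm by 85 mm) begins 54 mm behind the grasp point. The pads swing forward as they close: fully open they stand 13 mm farther back than shut.
Start: joints at [-1.307, 0.314, -0.047, 1.21, 0, 1.571], TCP at [156.447, -579.24, 231.299] pointing down, gripper open.
Joint ranges: [-2.67, 2.67], [-0.69, 1.73], [-1.03, 1.25], [-2.08, 2.16], [-1.42, 1.45], [-3.14, 3.14]. Speed limits (rad/s): [2.39, 2.39, 3.01, 3.14, 3.14, 3.14].

INTERFACE

Orientations are given as a unit quaternion [x, y, z, w].
In Python, from workcell import robot, viewer gives the robot as it stands.
- The arm moves only by the tool play_rows, never from a script. Its argument "motion" is one flat list of numbers, 7 for each row, row after row: the shift along the tool's x, y, z in mm, then the turn, a rotation vector about the tool's x, y, z in rad, then the gripper's target within -1 to 1 (shut at 1, half-way at 0, fully open at -1). In form: [dx, dy, dz, ax, ay, az, fingers, dx, dy, dz, ax, ay, az, fingers, ...]. A call has 1 to 8 rows; each row is the pose to reach, as a shift and turn from the pose commanded when the call began, along the tool's axes at that moment; what a row does not reach only later rows make up. A row lasts 1/10 s, in which the tool goes at most 50 mm and 8.59 degrees, less where a joint would pass 70% of its speed; a pose out of reach is approached as far as the arm can. A call with a gripper value outside its range is refused whole. The fingers move at their own pace and stop on an object; "grip_force" is the grip in N (left out, the last holds). Time passes only in rows, so rows that repeat a pose let the fingers close. It gives the time, the measured TCP pose, the force and the opening at its end, in the units of the state.
- robot.get_state(): the state, without advancing time (a new reading comes with each control period).
- viewer.grab_frame(name): name is "scene" or "side" or "wrist"; returns the picture (400x640x3 uint8, blue, green, red); there is no depth.
- viewer.camera_params(name): a dict with "intrinsics" (3x3 intrinsics, pixels), "position" and "rotation" of the camera in the world. Camera axes: x right, y down, z forward; pixel columns grow to the right and rows downward; lengths in mm; the calibration is good to about 2 mm. A picture is of the moment at which its call begins: read the wrist's pose just before it. camera_params takes no time and is no camera call; for the wrist camera it gives the pose at the moment of the call.
- robot.close_job(): hands the job in, once; it reports no verdict.
The state is a dict: "clock": time; "joint_pos": joint angles; "qd": joint speeds; "joint_efforts": joint torques, N m; "tcp_pos": TCP position; "tool_rot": TCP orientation; "ft_force": force on the tool from outside, world axes, zero at the start; "wrist_torque": the same for the moment, N m; "width": opening from 0.0 (shut) to 1.0 (fully open).
Only numpy, scipy, OpenCV 4.12 (cv2) and the standard library are available. Lean on these libraries where they do the work, as an engineer would, in place of code of your own. Each camera call takes 0.05 s, during which the arm holds its last target.

## Working session

There is one attempt and no reset: what is moved stays moved. The work goes in short steps, Python scripts to look and compute and a tool call to move; the robot and the scene stay as the last step left them, time stands still between calls to the robot, and variables do not carry over. Pictures are saved under pics/ and viewed, and the job is handed in when it is done.

Besides the shell and the picture viewer there is one more tool, called after "Call:" by a JSON object that holds its "method" and its "body". play_rows: Moves the arm, as the interface text tells. Its arguments: {"type":"object","properties":{"motion":{"type":"array","items":{"type":"number"}},"grip_force":{"type":"number"}},"required":["motion"]}

```bash
ls; mkdir -p pics; cat > h.py <<'E'
import numpy as np,cv2
from workcell import robot,viewer
from scipy.spatial.transform import Rotation as R
E
python3 - <<'E'
from h import *
s=robot.get_state();print(s)
for n in ["scene","side","wrist"]:
    p=viewer.camera_params(n);print(n,p)
    cv2.imwrite(f"pics/{n}0.png",viewer.grab_frame(n))
E
```

```text
pics
{'clock': 0.0, 'joint_pos': array([-1.30696824e+00,  3.14194526e-01, -4.80936706e-02,  1.21021680e+00,
       -6.32878248e-07,  1.57078528e+00]), 'qd': array([ 7.33167720e-05,  7.41390116e-04,  2.17145378e-03,  1.59128515e-03,
        7.05287076e-04, -7.80861816e-04]), 'joint_efforts': array([-1.27604577e-03, -5.39584529e+01,  3.39753377e+01,  1.88524736e-02,
       -2.47010812e-04,  2.57313854e-05]), 'tcp_pos': array([ 156.31182904, -578.66617368,  230.44706511]), 'tool_rot': array([ 9.91310863e-01,  1.31537227e-01, -1.12680936e-04, -8.46869290e-04]), 'ft_force': array([-0.12710036, -0.16201627, -0.41579022]), 'wrist_torque': array([ 0.01785756, -0.0687613 , -0.03661055]), 'width': 0.995113356896025}
scene {'intrinsics': array([[393.63510849,   0.        , 316.35940579],
       [  0.        , 393.63510849, 202.74024824],
       [  0.        ,   0.        ,   1.        ]]), 'position': array([  841.21414062, -1044.08625933,   824.68638244]), 'rotation': array([ 0.89261397,  0.19132563, -0.09621635, -0.39670798])}
side {'intrinsics': array([[394.02520528,   0.        , 320.42867195],
       [  0.        , 394.02520528, 199.71491545],
       [  0.        ,   0.        ,   1.        ]]), 'position': array([811.14907844, -60.42134451, 892.09150886]), 'rotation': array([ 0.3615474 ,  0.88976441, -0.25766902, -0.10587469])}
wrist {'intrinsics': array([[354.03159532,   0.        , 324.03741893],
       [  0.        , 354.03159532, 197.41024912],
       [  0.        ,   0.        ,   1.        ]]), 'position': array([ 221.75082665, -561.16334193,  374.21630147]), 'rotation': array([ 0.78710557, -0.60218637, -0.08176523,  0.10559757])}
```

View pics/scene0.png

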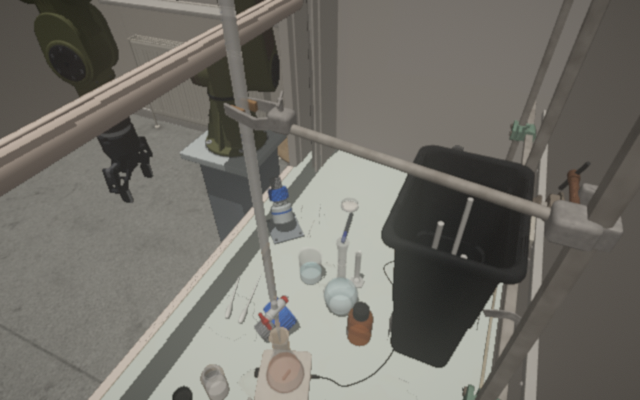

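View pics/side0.png

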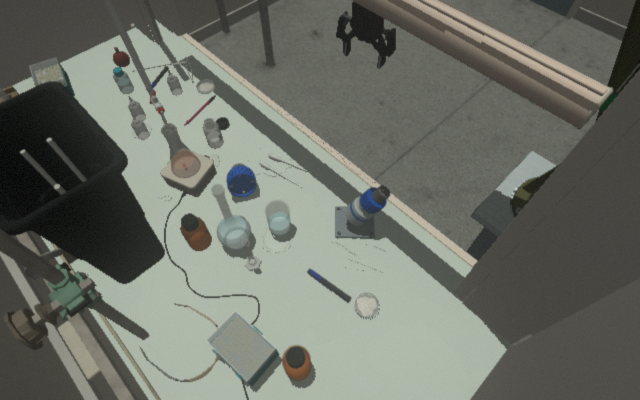

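View pics/wrist0.png

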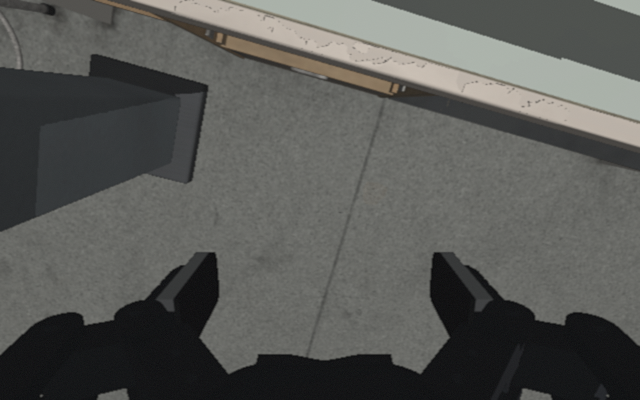

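The canister, with its blue cap and dark knob, is at about (282,200) in scene and (368,203) in side. A second blue item, at (278,318) in scene and (240,180) in side, lies open on the bench. Next I'll enlarge both.

```bash
python3 - <<'E'
import cv2,numpy as np
a=cv2.imread("pics/scene0.png");b=cv2.imread("pics/side0.png")
f=lambda im,x,y,w=80,h=70:cv2.resize(im[y:y+h,x:x+w],None,fx=5,fy=4.2857*5/4.2857,interpolation=cv2.INTER_CUBIC)
r1=np.hstack([f(a,245,165,80,60),f(b,325,175,80,60)]);r2=np.hstack([f(a,240,285,80,60),f(b,205,150,80,60)])
cv2.imwrite("pics/crop0.png",np.vstack([r1,r2]))
E
```

```text
(no output)
```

View pics/crop0.png

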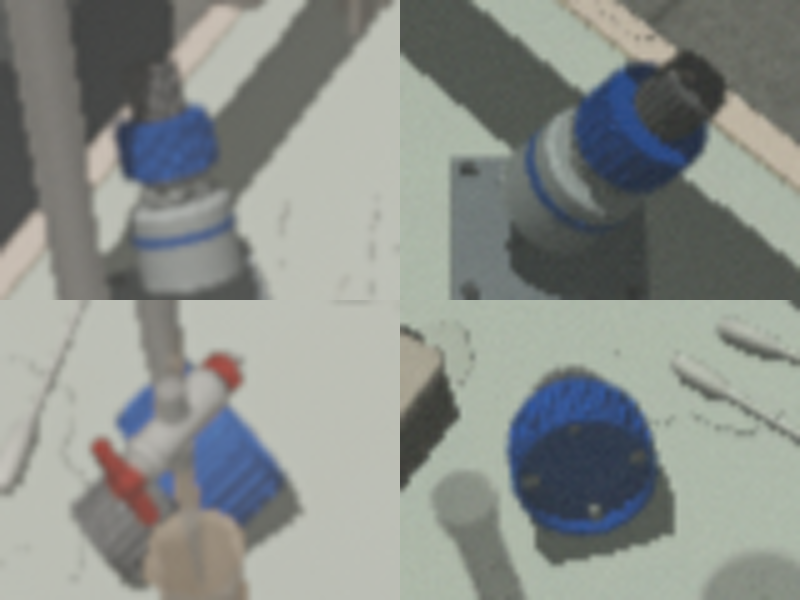

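Two blue caps are possible: the one on the canister neck at side (368,203), and a loose one on its side at side (240,180). The one on the leaning canister fits the task. The crop confirms a grey ribbed knob above the blue ring, tilted and sitting on the neck. I'll triangulate it.

```bash
cat >> h.py <<'E'
def ray(p,uv):
    K=p["intrinsics"];d=np.linalg.inv(K)@np.array([uv[0],uv[1],1.]);d=R.from_quat(p["rotation"]).as_matrix()@d
    return np.array(p["position"]),d/np.linalg.norm(d)
def tri(rs):
    A=np.zeros((3,3));b=np.zeros(3)
    for o,d in rs:
        M=np.eye(3)-np.outer(d,d);A+=M;b+=M@o
    x=np.linalg.solve(A,b);return x,[np.linalg.norm((np.eye(3)-np.outer(d,d))@(x-o)) for o,d in rs]
def proj(p,X):
    c=R.from_quat(p["rotation"]).as_matrix().T@(np.asarray(X)-p["position"]);c=p["intrinsics"]@c;return c[:2]/c[2]
def onz(p,uv,z):
    o,d=ray(p,uv);return o+d*(z-o[2])/d[2]
E
python3 - <<'E'
from h import *
a=viewer.camera_params("scene");b=viewer.camera_params("side")
A=lambda x,y:(245+x/5,165+y/5);B=lambda x,y:(325+(x-400)/5,175+y/5)
for n,u,v in [("knobtop",A(161,68),B(697,85)),("capmid",A(169,144),B(640,128)),("band",A(184,228),B(570,182))]:
    print(n,*tri([ray(a,u),ray(b,v)]))
# bystanders (rough, from bench plane)
for n,uv in dict(beaker=(279,222),petri=(367,305),marker1=(309,271),marker2=(349,299),mcyl=(254,265),brown=(297,365),plate1=(335,237),plate2=(375,238),plate3=(336,207)).items(): print(n,onz(b,uv,0).round())
E
```

```text
knobtop [ 365.44686718 -310.62353448  145.91625823] [np.float64(3.3588918289574456), np.float64(3.358891828957436)]
capmid [ 377.27562948 -327.26364261  105.90814507] [np.float64(1.8112622124166506), np.float64(1.811262212416762)]
band [ 396.67496879 -346.1713015    61.72900763] [np.float64(1.8432148283383478), np.float64(1.8432148283383614)]
beaker [ 540. -490.   -0.]
petri [ 538. -185.    0.]
marker1 [ 577. -338.    0.]
marker2 [ 558. -223.    0.]
mcyl [ 662. -442.    0.]
brown [ 740. -202.    0.]
plate1 [ 467. -358.    0.]
plate2 [ 396. -286.    0.]
plate3 [ 402. -419.    0.]
```

```bash
python3 - <<'E'
import cv2
a=cv2.imread("pics/scene0.png");b=cv2.imread("pics/side0.png")
cv2.imwrite("pics/c1.png",cv2.resize(b[180:330,200:400],None,fx=4,fy=4,interpolation=cv2.INTER_CUBIC))
E
```

```text
(no output)
```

View pics/c1.png

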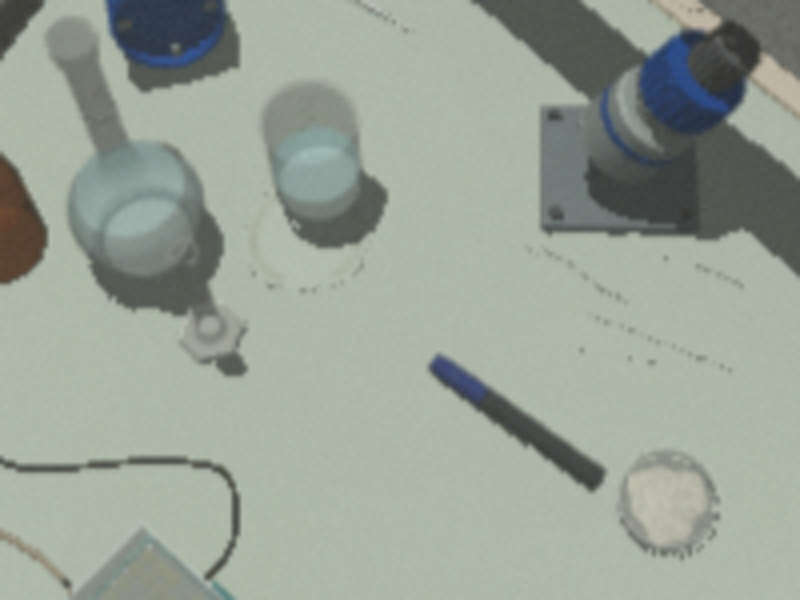

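```bash
cat >> h.py <<'E'
def axis(az): return np.array([np.sin(.5)*np.cos(az),np.sin(.5)*np.sin(az),np.cos(.5)])
def Rt(a,xaz):
    z=-a;x=np.array([np.cos(xaz),np.sin(xaz),0]);x=x-z*(x@z);x/=np.linalg.norm(x)
    return np.column_stack([x,np.cross(z,x),z])
def delta(P,Rm,cp=None,cq=None):
    s=robot.get_state();p=s["tcp_pos"] if cp is None else cp;q=R.from_quat(s["tool_rot"] if cq is None else cq)
    return (q.inv().apply(P-p)).round(2),(q.inv()*R.from_matrix(Rm)).as_rotvec().round(4)
def st():
    s=robot.get_state();print("t",s["clock"],"tcp",s["tcp_pos"].round(2),"q",s["tool_rot"].round(4),"F",s["ft_force"].round(2),"T",s["wrist_torque"].round(3),"w",round(float(s["width"]),3),"j",s["joint_pos"].round(3));return s
E
python3 - <<'E'
from h import *
a=axis(np.radians(132));K=np.array([366,-311,148.9])
S=K-78.5*a;print(a,S)
P=S+(17.5+33+120)*a
print(P,delta(P,Rt(a,.87)))
E
```

```text
[-0.3207983   0.35628261  0.87758256] [ 391.18266666 -338.96818474   80.00976889]
[ 336.48655628 -278.22200004  229.63759569] (array([ 252.3 , -243.23,    1.29]), array([-0.5008,  0.0877, -0.5772]))
```

Call:
{"method": "play_rows", "body": {"motion": [50,-50,-15,-0.1,0.018,-0.115,-1,100,-97,-20,-0.2,0.035,-0.23,-1,150,-145,-20,-0.3,0.053,-0.346,-1,200,-193,-10,-0.4,0.07,-0.46,-1,252,-243,1,-0.5,0.088,-0.577,-1,252,-243,1,-0.5,0.088,-0.577,-1,252,-243,1,-0.5,0.088,-0.577,-1,252,-243,1,-0.5,0.088,-0.577,-1]}}

```text
clock: 0.95
tcp_pos: [339.0, -272.7, 229.4]
tool_rot: [0.88, 0.406, 0.077, 0.235]
ft_force: [-0.3, -1.7, -0.5]
width: 0.999
```

```bash
python3 - <<'E'
from h import *
st()
a=axis(np.radians(132));S=np.array([391.18,-338.97,80])
print(delta(S+(17.5+33+120)*a,Rt(a,.87)))
p=viewer.camera_params("wrist");im=viewer.grab_frame("wrist");cv2.imwrite("pics/w1.png",im)
import pickle;pickle.dump((p,im),open("w1.pkl","wb"))
E
```

```text
t 0.95 tcp [ 339.02 -272.72  229.4 ] q [0.8796 0.4064 0.0767 0.2351] F [-0.29 -1.68 -0.5 ] T [ 0.35   0.28  -0.045] w 0.999 j [-0.595 -0.422 -0.869  0.635 -0.108  1.654]
(array([-5.81,  1.47,  0.9 ]), array([ 0.0006, -0.0072,  0.0103]))
```

View pics/w1.png

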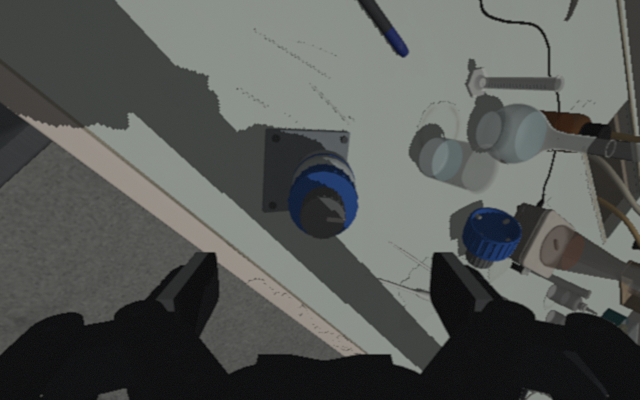

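The wrist view shows the cap head-on: the blue ring at (323,200), the knob at (323,215) and the foot plate at (306,170). I'll settle, grab again and measure.

```bash
python3 - <<'E'
from h import *
import pickle
print(np.abs(robot.get_state()["qd"]).max())
viewer.grab_frame("wrist")
p=viewer.camera_params("wrist");im=viewer.grab_frame("wrist");st()
pickle.dump((p,im),open("w2.pkl","wb"))
c=im[120:250,250:390];cv2.imwrite("pics/w2c.png",cv2.resize(c,None,fx=5,fy=4.6,interpolation=cv2.INTER_CUBIC)[:598])
# predictions
a=axis(np.radians(132));S=np.array([391.18,-338.97,80])
for h in (17.5,48.5,78.5): print(h,proj(p,S+h*a).round(1))
E
```

```text
0.11750671794193841
t 1.1 tcp [ 336.71 -278.74  230.48] q [0.8816 0.4018 0.0747 0.2363] F [-0.05 -0.42 -0.14] T [ 0.333  0.323 -0.007] w 0.999 j [-0.609 -0.419 -0.865  0.634 -0.109  1.65 ]
17.5 [322.4 183.8]
48.5 [322.3 192.8]
78.5 [322.1 203.6]
```

View pics/w2c.png

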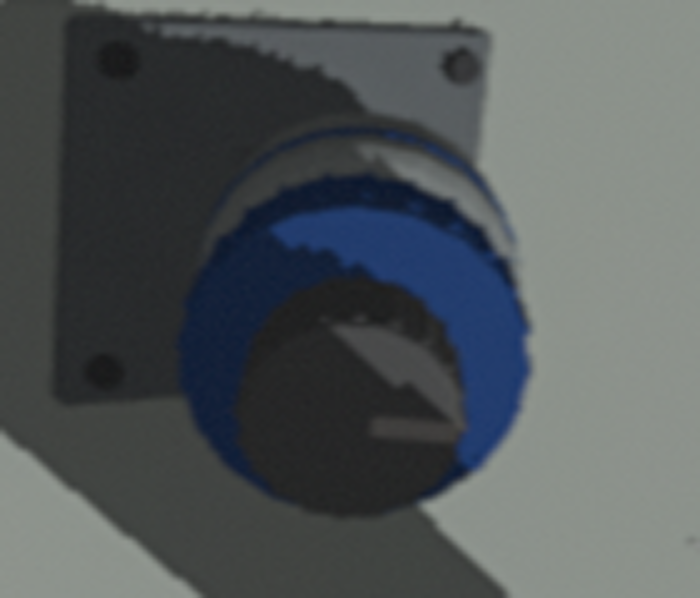

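```bash
python3 - <<'E'
from h import *
import pickle
p,im=pickle.load(open("w2.pkl","rb"))
k=onz(p,(320.2,211.1),80+78.5*np.cos(.5));c=onz(p,(321.2,199.8),80+48.5*np.cos(.5))
print(k,c,(k-c)/np.linalg.norm(k-c),np.degrees(np.arctan2(*(k-c)[1::-1])))
for n in("scene","side"):
    q=viewer.camera_params(n);print(n,proj(q,k),proj(q,c))
# blue mask
hsv=cv2.cvtColor(im,cv2.COLOR_BGR2HSV);m=cv2.inRange(hsv,(105,120,30),(130,255,255));m[:,:270]=0;m[:,380:]=0
ys,xs=np.where(m>0);print(xs.min(),xs.max(),ys.min(),ys.max())
for y in range(150,232,4):
    r=np.where(m[y]>0)[0]
    if len(r):print(y,r.min(),r.max(),(r.min()+r.max())/2,end=' | ')
E
```

```text
[ 361.42318861 -314.09513807  148.89023111] [ 371.29377668 -325.36589788  122.56275425] [-0.32584991  0.37207267  0.86912816] 131.21088760671108
scene [274.25481119 177.40358372] [276.22075543 187.95833397]
side [383.71288776 190.53901579] [375.68731405 196.39011387]
286 355 148 226
150 331 332 331.5 | 154 339 340 339.5 | 158 323 323 323.0 | 162 306 334 320.0 | 166 299 340 319.5 | 170 297 345 321.0 | 174 293 347 320.0 | 178 291 350 320.5 | 182 289 352 320.5 | 186 287 353 320.0 | 190 287 354 320.5 | 194 286 354 320.0 | 198 286 354 320.0 | 202 286 354 320.0 | 206 288 353 320.5 | 210 289 352 320.5 | 214 291 350 320.5 | 218 294 347 320.5 | 222 298 342 320.0 | 226 336 337 336.5 |
```

```bash
python3 - <<'E'
from h import *
st()
a=axis(np.radians(131.5));k=np.array([361.4,-314.1,148.9]);c=np.array([371.1,-325.4,122.56])
S=((k-78.5*a)+(c-48.5*a))/2;print(S,k-78.5*a,c-48.5*a)
print(delta(S+(17.5+36+50)*a,Rt(a,.87)))
E
```

```text
t 1.1 tcp [ 336.71 -278.74  230.48] q [0.8816 0.4018 0.0747 0.2363] F [-0.05 -0.42 -0.14] T [ 0.333  0.323 -0.007] w 0.999 j [-0.609 -0.419 -0.865  0.634 -0.109  1.65 ]
[ 386.42248782 -342.55084974   80.00350732] [ 386.33764242 -342.28687724   80.00976889] [ 386.50733322 -342.81482224   79.99724575]
(array([-5.14, -2.03, 67.24]), array([ 0.0014, -0.0044,  0.0017]))
```

Call:
{"method": "play_rows", "body": {"motion": [-5,-2,25,0.001,-0.004,0.002,-1,-5,-2,50,0.001,-0.004,0.002,-1,-5,-2,67,0.001,-0.004,0.002,-1,-5,-2,67,0.001,-0.004,0.002,-1,-5,-2,67,0.001,-0.004,0.002,-1,-5,-2,67,0.001,-0.004,0.002,-1]}}

```text
clock: 1.7
tcp_pos: [352.8, -306.6, 171.8]
tool_rot: [0.883, 0.398, 0.073, 0.237]
ft_force: [0.2, 0.2, 0.2]
width: 0.997
```

```bash
python3 - <<'E'
from h import *
import pickle
s=st();print(np.abs(s["qd"]).max())
p=viewer.camera_params("wrist");im=viewer.grab_frame("wrist")
pickle.dump((p,im),open("w3.pkl","wb"))
a=axis(np.radians(131.5));S=np.array([386.42,-342.55,80])
for h in (17.5,48.5,78.5): print(h,proj(p,S+h*a).round(1))
c=im[150:350,200:440];cv2.imwrite("pics/w3c.png",cv2.resize(c,None,fx=3,fy=3,interpolation=cv2.INTER_CUBIC))
print(delta(S+(17.5+36+50)*a,Rt(a,.87)))
E
```

```text
t 1.7 tcp [ 352.77 -306.63  171.81] q [0.8831 0.3985 0.0728 0.2369] F [0.17 0.19 0.22] T [ 0.374  0.29  -0.029] w 0.997 j [-0.648 -0.292 -0.936  0.435 -0.096  1.622]
0.01774293883925893
17.5 [321.6 201.6]
48.5 [321.3 216.1]
78.5 [321.  234.7]
(array([ 1.14, -0.86,  0.83]), array([ 0.0014,  0.0008, -0.0037]))
```

View pics/w3c.png

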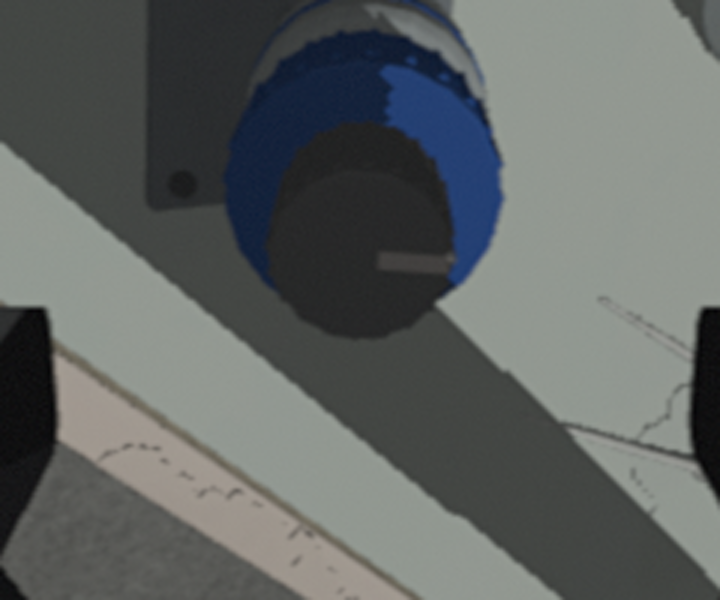

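Knob top seen at (320.0,234.6), predicted at (321.0,234.7); cap face seen at about (322,215), predicted at (321.3,216.1). The estimate holds, so I'll go down round the knob.

Call:
{"method": "play_rows", "body": {"motion": [1.1,-0.9,20,0.001,0.001,-0.004,-1,1.1,-0.9,40,0.001,0.001,-0.004,-1,1.1,-0.9,52.8,0.001,0.001,-0.004,-1,1.1,-0.9,52.8,0.001,0.001,-0.004,-1,1.1,-0.9,52.8,0.001,0.001,-0.004,-1,1.1,-0.9,52.8,0.001,0.001,-0.004,-1]}}

```text
clock: 2.35
tcp_pos: [370.5, -323.3, 125.2]
tool_rot: [0.882, 0.401, 0.073, 0.237]
ft_force: [0.4, 0.1, 0.5]
width: 1.005
```

```bash
python3 - <<'E'
from h import *
import pickle
s=st();print(np.abs(s["qd"]).max())
p=viewer.camera_params("wrist");im=viewer.grab_frame("wrist");cv2.imwrite("pics/w4.png",im)
a=axis(np.radians(131.5));S=np.array([386.42,-342.55,80])
print(delta(S+(17.5+34)*a,Rt(a,.87)))
E
```

```text
t 2.35 tcp [ 370.48 -323.31  125.23] q [0.8818 0.4014 0.073  0.2366] F [0.41 0.06 0.47] T [ 0.363  0.338 -0.018] w 1.005 j [-0.658 -0.171 -0.975  0.273 -0.089  1.607]
0.0059969989510472955
(array([-0.87,  0.08,  0.17]), array([ 0.0008, -0.0011,  0.0018]))
```

View pics/w4.png

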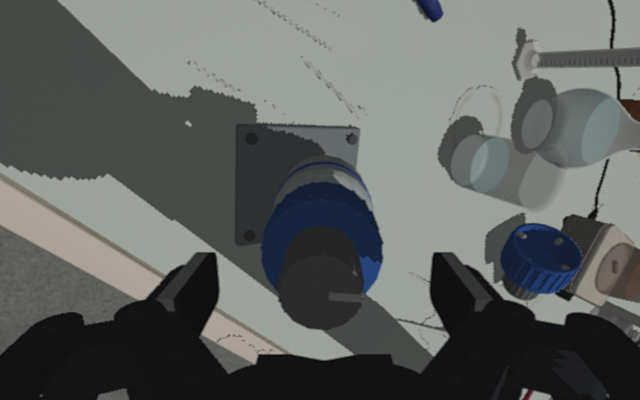

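The knob is between the open jaws at (320,290), near centre (fingers at 205 and 445, midpoint 325). Now I'll close gently.

Call:
{"method": "play_rows", "body": {"motion": [-0.9,0,0.1,0,0,0,-1,-0.9,0,0.1,0,0,0,1,-0.9,0,0.1,0,0,0,1,-0.9,0,0.1,0,0,0,1,-0.9,0,0.1,0,0,0,1,-0.9,0,0.1,0,0,0,1,-0.9,0,0.1,0,0,0,1,-0.9,0,0.1,0,0,0,1], "grip_force": 25}}

```text
clock: 3.2
tcp_pos: [369.5, -323.7, 124.0]
tool_rot: [0.882, 0.402, 0.073, 0.236]
ft_force: [-2.0, 1.0, 2.8]
width: 0.366
```

```bash
cat >> h.py <<'E'
def rep():
    s=st();q=R.from_quat(s["tool_rot"]);print("Ftool",q.inv().apply(s["ft_force"]).round(2),"Ttool",q.inv().apply(s["wrist_torque"]).round(3))
    a=axis(np.radians(131.5));S=np.array([386.42,-342.55,80]);d=s["tcp_pos"]-S;h=d@a
    print("TCP above shoulder",round(h,2),"lateral(tool)",q.inv().apply(d-h*a).round(2), "rim(neck z) if tip 34:",round(h-34-22,2));return s
E
python3 - <<'E'
from h import *
rep()
cv2.imwrite("pics/w5.png",viewer.grab_frame("wrist"))
E
```

```text
t 3.2 tcp [ 369.5  -323.74  124.01] q [0.882  0.4015 0.0727 0.2359] F [-2.04  0.96  2.79] T [0.454 0.451 0.001] w 0.366 j [-0.66  -0.169 -0.976  0.272 -0.088  1.605]
Ftool [-0.82 -0.6  -3.44] Ttool [ 0.637  0.051 -0.018]
TCP above shoulder 50.75 lateral(tool) [-0.06 -1.13  0.  ] rim(neck z) if tip 34: -5.25
```

View pics/w5.png

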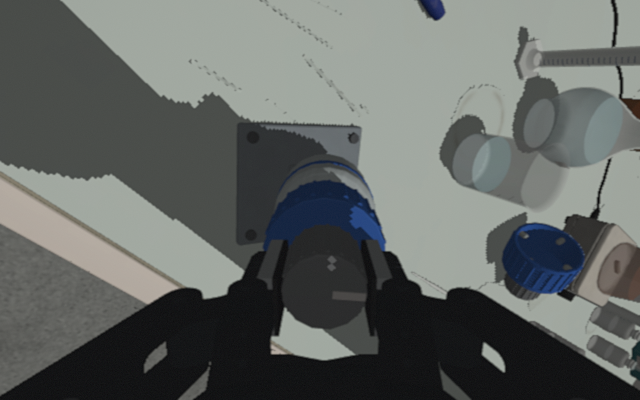

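Gripped at 31 mm opening with about 3.4 N of press along the axis, so it rests on the crest. Now turning anticlockwise (−z of the tool) in small steps.

Call:
{"method": "play_rows", "body": {"motion": [0,0,0,0,0,-0.08,1,0,0,0,0,0,-0.16,1,0,0,0,0,0,-0.24,1,0,0,0,0,0,-0.24,1]}}

```text
clock: 3.65
tcp_pos: [369.6, -324.0, 124.2]
tool_rot: [0.827, 0.504, 0.044, 0.243]
ft_force: [-1.6, 0.8, 2.3]
width: 0.367
```

```bash
python3 -c "
from h import *
rep()"
```

```text
t 3.65 tcp [ 369.61 -324.03  124.2 ] q [0.8275 0.5042 0.0438 0.2432] F [-1.58  0.81  2.25] T [ 0.273  0.352 -0.012] w 0.367 j [-0.66  -0.169 -0.976  0.272 -0.088  1.364]
Ftool [-0.47 -0.58 -2.77] Ttool [ 0.437  0.085 -0.029]
TCP above shoulder 50.78 lateral(tool) [-0.02 -0.82  0.  ] rim(neck z) if tip 34: -5.22
```

Call:
{"method": "play_rows", "body": {"motion": [0,0,0.03,0,0,-0.05,1,0,0,0.03,0,0,-0.1,1,0,0,0.03,0,0,-0.1,1]}}

```text
clock: 3.95
tcp_pos: [369.5, -323.6, 123.8]
tool_rot: [0.802, 0.544, 0.032, 0.245]
ft_force: [0.3, 0.6, -0.1]
width: 0.366
```

```bash
python3 -c "
from h import *
rep()"
```

```text
t 3.95 tcp [ 369.53 -323.64  123.81] q [0.8017 0.5444 0.032  0.2446] F [ 0.32  0.61 -0.13] T [0.391 0.325 0.038] w 0.366 j [-0.66  -0.169 -0.976  0.272 -0.088  1.266]
Ftool [ 0.7   0.04 -0.  ] Ttool [ 0.439  0.258 -0.025]
TCP above shoulder 50.6 lateral(tool) [ 0.46 -1.17  0.  ] rim(neck z) if tip 34: -5.4
```

Axial force fell to zero at about 19.5°, so the lugs look to be at the gap edge. I'll turn slightly more, then probe down.

Call:
{"method": "play_rows", "body": {"motion": [0,0,0.2,0,0,-0.05,1,0,0,0.5,0,0,-0.05,1,0,0,0.5,0,0,-0.05,1]}}

```text
clock: 4.25
tcp_pos: [369.5, -323.7, 123.3]
tool_rot: [0.788, 0.564, 0.026, 0.245]
ft_force: [-1.3, 1.8, 1.0]
width: 0.367
```

```bash
python3 -c "
from h import *
rep()"
```

```text
t 4.25 tcp [ 369.53 -323.74  123.28] q [0.7881 0.5639 0.0259 0.2452] F [-1.26  1.78  1.01] T [ 0.458  0.566 -0.04 ] w 0.367 j [-0.66  -0.167 -0.977  0.27  -0.088  1.217]
Ftool [ 0.91 -1.12 -1.93] Ttool [ 0.686  0.247 -0.022]
TCP above shoulder 50.1 lateral(tool) [ 0.55 -1.34  0.  ] rim(neck z) if tip 34: -5.9
```

Call:
{"method": "play_rows", "body": {"motion": [0,0,0.05,0,0,-0.05,1,0,0,0.05,0,0,-0.07,1,0,0,0.05,0,0,-0.07,1]}}

```text
clock: 4.55
tcp_pos: [369.6, -323.8, 123.2]
tool_rot: [0.768, 0.592, 0.017, 0.246]
ft_force: [0.5, 0.3, -0.7]
width: 0.365
```

```bash
python3 -c "
from h import *
rep()"
```

```text
t 4.55 tcp [ 369.55 -323.76  123.17] q [0.7676 0.5916 0.0171 0.246 ] F [ 0.52  0.28 -0.73] T [ 0.529  0.406 -0.001] w 0.365 j [-0.66  -0.167 -0.977  0.27  -0.088  1.146]
Ftool [0.61 0.13 0.71] Ttool [0.531 0.403 0.023]
TCP above shoulder 49.99 lateral(tool) [ 0.66 -1.32  0.  ] rim(neck z) if tip 34: -6.01
```

Contact is gone again. Probing down another 0.8 mm.

Call:
{"method": "play_rows", "body": {"motion": [0,0,0.4,0,0,-0.02,1,0,0,0.8,0,0,-0.02,1,0,0,0.8,0,0,-0.02,1]}}

```text
clock: 4.85
tcp_pos: [369.9, -324.2, 122.7]
tool_rot: [0.761, 0.599, 0.015, 0.246]
ft_force: [-0.4, -0.5, -1.8]
width: 0.362
```

```bash
python3 -c "
from h import *
rep()"
```

```text
t 4.85 tcp [ 369.92 -324.22  122.67] q [0.7614 0.5995 0.0146 0.2463] F [-0.38 -0.48 -1.82] T [0.448 0.427 0.017] w 0.362 j [-0.661 -0.165 -0.977  0.268 -0.088  1.125]
Ftool [-0.05 -0.98  1.65] Ttool [ 0.514  0.345 -0.026]
TCP above shoulder 49.27 lateral(tool) [ 0.51 -1.09  0.  ] rim(neck z) if tip 34: -6.73
```

Free: the wrist carries only the cap's weight. Continuing down.

Call:
{"method": "play_rows", "body": {"motion": [0,0,0.5,0,0,0,1,0,0,1.0,0,0,0,1,0,0,1.5,0,0,0,1,0,0,1.5,0,0,0,1]}}

```text
clock: 5.25
tcp_pos: [370.4, -324.8, 121.4]
tool_rot: [0.761, 0.6, 0.015, 0.246]
ft_force: [-1.0, -0.4, -0.7]
width: 0.369
```

```bash
python3 -c "
from h import *
rep()"
```

```text
t 5.25 tcp [ 370.42 -324.76  121.37] q [0.7613 0.5996 0.0145 0.2464] F [-0.97 -0.45 -0.74] T [0.47  0.443 0.022] w 0.369 j [-0.661 -0.161 -0.978  0.263 -0.087  1.124]
Ftool [-0.48 -1.1   0.5 ] Ttool [ 0.533  0.363 -0.028]
TCP above shoulder 47.78 lateral(tool) [ 0.51 -1.07  0.  ] rim(neck z) if tip 34: -8.22
```

Call:
{"method": "play_rows", "body": {"motion": [0,0,0.6,0,0,0,1,0,0,1.2,0,0,0,1,0,0,1.8,0,0,0,1,0,0,2.4,0,0,0,1,0,0,2.4,0,0,0,1]}}

```text
clock: 5.75
tcp_pos: [371.2, -325.6, 119.2]
tool_rot: [0.761, 0.6, 0.014, 0.246]
ft_force: [-0.3, 0.4, -0.9]
width: 0.365
```

```bash
python3 -c "
from h import *
rep()"
```

```text
t 5.75 tcp [ 371.15 -325.62  119.23] q [0.7612 0.5997 0.0145 0.2463] F [-0.26  0.37 -0.91] T [0.546 0.474 0.075] w 0.365 j [-0.662 -0.155 -0.979  0.256 -0.087  1.123]
Ftool [ 0.51 -0.65  0.58] Ttool [ 0.568  0.448 -0.062]
TCP above shoulder 45.35 lateral(tool) [ 0.51 -1.11  0.  ] rim(neck z) if tip 34: -10.65
```

Call:
{"method": "play_rows", "body": {"motion": [0,0,0.6,0,0,0,1,0,0,1.2,0,0,0,1,0,0,1.8,0,0,0,1,0,0,2.4,0,0,0,1,0,0,2.4,0,0,0,1]}}

```text
clock: 6.25
tcp_pos: [371.9, -326.5, 117.1]
tool_rot: [0.761, 0.6, 0.014, 0.246]
ft_force: [-0.0, 0.9, -0.9]
width: 0.365
```

```bash
python3 -c "
from h import *
rep()"
```

```text
t 6.25 tcp [ 371.92 -326.46  117.1 ] q [0.7612 0.5997 0.0145 0.2463] F [-0.03  0.89 -0.91] T [ 0.498  0.374 -0.001] w 0.365 j [-0.662 -0.149 -0.98   0.248 -0.087  1.123]
Ftool [ 1.06 -0.52  0.48] Ttool [0.484 0.391 0.025]
TCP above shoulder 42.94 lateral(tool) [ 0.53 -1.12  0.  ] rim(neck z) if tip 34: -13.06
```

Call:
{"method": "play_rows", "body": {"motion": [0,0,0.6,0,0,0,1,0,0,1.2,0,0,0,1,0,0,1.8,0,0,0,1,0,0,2.4,0,0,0,1,0,0,2.4,0,0,0,1]}}

```text
clock: 6.75
tcp_pos: [372.7, -327.4, 115.0]
tool_rot: [0.761, 0.6, 0.014, 0.246]
ft_force: [0.1, -0.0, -1.9]
width: 0.364
```

```bash
python3 -c "
from h import *
rep()"
```

```text
t 6.75 tcp [ 372.71 -327.36  115.04] q [0.7612 0.5997 0.0145 0.2464] F [ 0.13 -0.04 -1.9 ] T [ 0.478  0.464 -0.008] w 0.364 j [-0.663 -0.143 -0.981  0.241 -0.087  1.122]
Ftool [ 0.52 -0.62  1.72] Ttool [ 0.563  0.356 -0.007]
TCP above shoulder 40.56 lateral(tool) [ 0.5  -1.07  0.  ] rim(neck z) if tip 34: -15.44
```

Call:
{"method": "play_rows", "body": {"motion": [0,0,0.3,0,0,0,1,0,0,0.5,0,0,0,1,0,0,0.5,0,0,0,1]}}

```text
clock: 7.05
tcp_pos: [372.9, -327.5, 114.7]
tool_rot: [0.761, 0.6, 0.015, 0.246]
ft_force: [-1.1, -0.3, -0.7]
width: 0.367
```

```bash
python3 -c "
from h import *
rep()"
```

```text
t 7.05 tcp [ 372.91 -327.54  114.72] q [0.7612 0.5997 0.0145 0.2464] F [-1.13 -0.29 -0.67] T [ 0.447  0.44  -0.009] w 0.367 j [-0.663 -0.142 -0.982  0.239 -0.087  1.122]
Ftool [-0.4  -1.24  0.33] Ttool [ 0.533  0.331 -0.008]
TCP above shoulder 40.15 lateral(tool) [ 0.47 -0.98  0.  ] rim(neck z) if tip 34: -15.85
```

Call:
{"method": "play_rows", "body": {"motion": [0,0,0.2,0,0,0,1,0,0,0.3,0,0,0,1,0,0,0.3,0,0,0,1]}}

```text
clock: 7.35
tcp_pos: [373.0, -327.6, 114.5]
tool_rot: [0.761, 0.6, 0.015, 0.246]
ft_force: [-2.4, 1.7, 1.3]
width: 0.366
```

```bash
python3 -c "
from h import *
rep()"
```

```text
t 7.35 tcp [ 373.02 -327.64  114.54] q [0.7612 0.5997 0.0145 0.2465] F [-2.45  1.7   1.28] T [0.594 0.524 0.018] w 0.366 j [-0.663 -0.142 -0.982  0.239 -0.087  1.122]
Ftool [ 0.53 -1.99 -2.51] Ttool [ 0.643  0.461 -0.015]
TCP above shoulder 39.92 lateral(tool) [ 0.46 -0.93  0.  ] rim(neck z) if tip 34: -16.08
```

Bottomed on the gap floor, about 10.9 mm down, with 2.5 N of press, so the drop is complete. Now turning clockwise, following the helix with force checks.

Call:
{"method": "play_rows", "body": {"motion": [0,0,0.05,0,0,0.03,1,0,0,0.15,0,0,0.06,1,0,0,0.25,0,0,0.09,1,0,0,0.25,0,0,0.09,1]}}

```text
clock: 7.75
tcp_pos: [373.6, -327.7, 114.6]
tool_rot: [0.788, 0.564, 0.026, 0.246]
ft_force: [-0.8, 3.7, 3.9]
width: 0.363
```

```bash
python3 -c "
from h import *
rep()"
```

```text
t 7.75 tcp [ 373.59 -327.73  114.59] q [0.7876 0.5644 0.0262 0.2458] F [-0.77  3.67  3.87] T [0.842 0.036 0.318] w 0.363 j [-0.663 -0.141 -0.981  0.238 -0.086  1.213]
Ftool [ 2.11  0.06 -4.95] Ttool [ 0.262  0.862 -0.023]
TCP above shoulder 39.76 lateral(tool) [ 0.49 -0.43  0.  ] rim(neck z) if tip 34: -16.24
```

Call:
{"method": "play_rows", "body": {"motion": [0,0,0,0,0,0.03,1,0,0,0.05,0,0,0.06,1,0,0,0.1,0,0,0.09,1,0,0,0.1,0,0,0.09,1]}}

```text
clock: 8.15
tcp_pos: [373.5, -328.2, 114.6]
tool_rot: [0.812, 0.528, 0.037, 0.245]
ft_force: [0.6, 4.1, 4.5]
width: 0.366
```

```bash
python3 -c "
from h import *
rep()"
```

```text
t 8.15 tcp [ 373.51 -328.18  114.62] q [0.8124 0.528  0.0369 0.2446] F [0.61 4.1  4.52] T [ 0.63  -0.083  0.218] w 0.366 j [-0.663 -0.141 -0.981  0.237 -0.087  1.304]
Ftool [ 2.96  1.16 -5.24] Ttool [0.161 0.651 0.039]
TCP above shoulder 39.64 lateral(tool) [ 0.01 -0.39 -0.  ] rim(neck z) if tip 34: -16.36
```

Call:
{"method": "play_rows", "body": {"motion": [0.1,0,0,0,0,0.03,1,0.1,0,0.05,0,0,0.06,1,0.1,0,0.1,0,0,0.09,1,0.1,0,0.1,0,0,0.09,1]}}

```text
clock: 8.55
tcp_pos: [372.8, -328.0, 114.0]
tool_rot: [0.835, 0.491, 0.047, 0.242]
ft_force: [-2.7, 0.9, 4.2]
width: 0.365
```

```bash
python3 -c "
from h import *
rep()"
```

```text
t 8.55 tcp [ 372.83 -328.05  113.97] q [0.8354 0.4911 0.0472 0.2423] F [-2.65  0.94  4.25] T [ 0.306  0.267 -0.065] w 0.365 j [-0.663 -0.14  -0.982  0.237 -0.088  1.394]
Ftool [-1.25 -0.58 -4.91] Ttool [0.393 0.108 0.058]
TCP above shoulder 39.34 lateral(tool) [-0.15 -1.27  0.  ] rim(neck z) if tip 34: -16.66
```

Call:
{"method": "play_rows", "body": {"motion": [0.05,0,0.1,0,0,0.03,1,0.05,0,0.2,0,0,0.06,1,0.05,0,0.3,0,0,0.09,1,0.05,0,0.3,0,0,0.09,1]}}

```text
clock: 8.95
tcp_pos: [372.8, -327.6, 113.3]
tool_rot: [0.857, 0.453, 0.058, 0.239]
ft_force: [-3.0, 1.9, 2.6]
width: 0.369
```

```bash
python3 -c "
from h import *
rep()"
```

```text
t 8.95 tcp [ 372.8  -327.56  113.29] q [0.8566 0.4533 0.0582 0.2394] F [-3.04  1.88  2.56] T [ 0.568  0.619 -0.144] w 0.369 j [-0.663 -0.139 -0.983  0.237 -0.087  1.483]
Ftool [-0.56 -1.98 -3.88] Ttool [0.846 0.065 0.085]
TCP above shoulder 38.93 lateral(tool) [ 0.18 -1.82  0.  ] rim(neck z) if tip 34: -17.07
```

Call:
{"method": "play_rows", "body": {"motion": [0,-0.05,0.12,0,0,0.03,1,0,-0.05,0.24,0,0,0.06,1,0,-0.05,0.35,0,0,0.09,1,0,-0.05,0.47,0,0,0.12,1,0,-0.05,0.47,0,0,0.12,1]}}

```text
clock: 9.45
tcp_pos: [373.4, -328.0, 113.2]
tool_rot: [0.882, 0.401, 0.073, 0.236]
ft_force: [-0.5, -0.3, -1.4]
width: 0.362
```

```bash
python3 -c "
from h import *
rep()"
```

```text
t 9.45 tcp [ 373.45 -327.99  113.21] q [0.8822 0.401  0.0728 0.2359] F [-0.54 -0.32 -1.35] T [0.564 0.484 0.036] w 0.362 j [-0.663 -0.138 -0.983  0.234 -0.087  1.603]
Ftool [-0.52 -0.82  1.13] Ttool [ 0.733  0.122 -0.026]
TCP above shoulder 38.5 lateral(tool) [ 0.08 -1.19  0.  ] rim(neck z) if tip 34: -17.5
```

Call:
{"method": "play_rows", "body": {"motion": [0,0,0.15,0,0,0.03,1,0,0,0.3,0,0,0.06,1,0,0,0.45,0,0,0.09,1,0,0,0.45,0,0,0.09,1]}}

```text
clock: 9.85
tcp_pos: [373.6, -328.1, 112.9]
tool_rot: [0.899, 0.361, 0.083, 0.232]
ft_force: [0.4, -0.1, -1.3]
width: 0.366
```

```bash
python3 -c "
from h import *
rep()"
```

```text
t 9.85 tcp [ 373.58 -328.13  112.92] q [0.8993 0.3609 0.0833 0.2324] F [ 0.42 -0.06 -1.27] T [0.53  0.531 0.029] w 0.366 j [-0.663 -0.137 -0.983  0.233 -0.087  1.693]
Ftool [ 0.29 -0.31  1.28] Ttool [ 0.749  0.002 -0.047]
TCP above shoulder 38.14 lateral(tool) [-0.02 -1.16  0.  ] rim(neck z) if tip 34: -17.86
```

Call:
{"method": "play_rows", "body": {"motion": [0,0,0.2,0,0,0.02,1,0,0,0.4,0,0,0.04,1,0,0,0.4,0,0,0.04,1]}}

```text
clock: 10.15
tcp_pos: [373.7, -328.3, 112.6]
tool_rot: [0.906, 0.343, 0.088, 0.231]
ft_force: [0.4, 0.6, -0.8]
width: 0.36
```

```bash
python3 -c "
from h import *
rep()"
```

```text
t 10.15 tcp [ 373.72 -328.29  112.62] q [0.9063 0.3431 0.0879 0.2307] F [ 0.37  0.62 -0.79] T [0.478 0.474 0.005] w 0.36 j [-0.663 -0.136 -0.983  0.232 -0.087  1.733]
Ftool [ 0.69 -0.57  0.59] Ttool [ 0.672 -0.032 -0.022]
TCP above shoulder 37.78 lateral(tool) [-0.06 -1.12  0.  ] rim(neck z) if tip 34: -18.22
```

Call:
{"method": "play_rows", "body": {"motion": [0,0,0.2,0,0,0.03,1,0,0,0.35,0,0,0.06,1,0,0,0.5,0,0,0.09,1,0,0,0.5,0,0,0.09,1]}}

```text
clock: 10.55
tcp_pos: [373.9, -328.4, 112.2]
tool_rot: [0.921, 0.302, 0.098, 0.226]
ft_force: [-0.0, -0.1, -0.3]
width: 0.363
```

```bash
python3 -c "
from h import *
rep()"
```

```text
t 10.55 tcp [ 373.86 -328.42  112.15] q [0.9209 0.3018 0.0983 0.2265] F [-0.04 -0.05 -0.27] T [ 0.507  0.437 -0.006] w 0.363 j [-0.663 -0.135 -0.983  0.231 -0.086  1.823]
Ftool [-0.08 -0.11  0.24] Ttool [ 0.667 -0.056  0.01 ]
TCP above shoulder 37.28 lateral(tool) [-0.15 -1.17  0.  ] rim(neck z) if tip 34: -18.72
```

Call:
{"method": "play_rows", "body": {"motion": [0,0,0.15,0,0,0.03,1,0,0,0.3,0,0,0.06,1,0,0,0.45,0,0,0.09,1,0,0,0.45,0,0,0.09,1]}}

```text
clock: 10.95
tcp_pos: [374.0, -328.5, 111.7]
tool_rot: [0.933, 0.26, 0.108, 0.222]
ft_force: [-1.1, 0.6, 0.5]
width: 0.365
```

```bash
python3 -c "
from h import *
rep()"
```

```text
t 10.95 tcp [ 374.04 -328.55  111.75] q [0.9335 0.2601 0.1084 0.2218] F [-1.1   0.62  0.45] T [ 0.452  0.501 -0.034] w 0.365 j [-0.663 -0.134 -0.983  0.229 -0.086  1.913]
Ftool [-0.55 -0.74 -0.97] Ttool [ 0.644 -0.202 -0.005]
TCP above shoulder 36.82 lateral(tool) [-0.2  -1.16  0.  ] rim(neck z) if tip 34: -19.18
```

Call:
{"method": "play_rows", "body": {"motion": [0,0,0.12,0,0,0.03,1,0,0,0.24,0,0,0.06,1,0,0,0.36,0,0,0.09,1,0,0,0.36,0,0,0.09,1]}}

```text
clock: 11.35
tcp_pos: [374.1, -328.7, 111.4]
tool_rot: [0.944, 0.218, 0.118, 0.217]
ft_force: [-0.1, -0.3, -1.1]
width: 0.363
```

```bash
python3 -c "
from h import *
rep()"
```

```text
t 11.35 tcp [ 374.15 -328.67  111.4 ] q [0.9443 0.2178 0.1183 0.2167] F [-0.09 -0.26 -1.14] T [ 0.496  0.393 -0.029] w 0.363 j [-0.664 -0.133 -0.984  0.228 -0.086  2.003]
Ftool [-0.34 -0.35  1.07] Ttool [ 0.613 -0.153  0.043]
TCP above shoulder 36.43 lateral(tool) [-0.32 -1.16  0.  ] rim(neck z) if tip 34: -19.57
```

Call:
{"method": "play_rows", "body": {"motion": [0,0,0.15,0,0,0.03,1,0,0,0.28,0,0,0.06,1,0,0,0.28,0,0,0.06,1]}}

```text
clock: 11.65
tcp_pos: [374.2, -328.7, 111.1]
tool_rot: [0.95, 0.189, 0.125, 0.213]
ft_force: [-0.3, 1.1, -1.3]
width: 0.363
```

```bash
python3 -c "
from h import *
rep()"
```

```text
t 11.65 tcp [ 374.21 -328.72  111.12] q [0.9504 0.1894 0.1247 0.213 ] F [-0.26  1.05 -1.34] T [0.578 0.456 0.047] w 0.363 j [-0.664 -0.132 -0.984  0.227 -0.086  2.063]
Ftool [-0.01 -1.57  0.72] Ttool [ 0.714 -0.184 -0.021]
TCP above shoulder 36.16 lateral(tool) [-0.39 -1.21  0.  ] rim(neck z) if tip 34: -19.84
```

Call:
{"method": "play_rows", "body": {"motion": [0,0,0.1,0,0,0.02,1,0,0,0.2,0,0,0.04,1,0,0,0.2,0,0,0.04,1]}}

```text
clock: 11.95
tcp_pos: [374.2, -328.6, 110.9]
tool_rot: [0.954, 0.171, 0.129, 0.21]
ft_force: [-2.1, 3.0, 2.2]
width: 0.366
```

```bash
python3 -c "
from h import *
rep()"
```

```text
t 11.95 tcp [ 374.22 -328.65  110.95] q [0.9539 0.1709 0.1288 0.2104] F [-2.11  2.96  2.17] T [0.702 0.579 0.441] w 0.366 j [-0.664 -0.132 -0.984  0.227 -0.086  2.102]
Ftool [-0.42 -2.13 -3.63] Ttool [ 0.934 -0.107 -0.372]
TCP above shoulder 36.03 lateral(tool) [-0.44 -1.33  0.  ] rim(neck z) if tip 34: -19.97
```

Hard stop reached: the resisting moment about the axis is 0.37 N m, with 3.6 N of press and about 14.7 mm of total sink from the crest (15 mm nominal). I'll relax the torque slightly, release and look.

Call:
{"method": "play_rows", "body": {"motion": [0,0,0,0,0,-0.012,1,0,0,0,0,0,-0.012,1]}}

```text
clock: 12.15
tcp_pos: [374.2, -328.7, 111.0]
tool_rot: [0.953, 0.177, 0.128, 0.211]
ft_force: [-1.4, 2.9, 2.7]
width: 0.365
```

```bash
python3 -c "
from h import *
rep()"
```

```text
t 12.15 tcp [ 374.25 -328.68  110.96] q [0.9528 0.1769 0.1275 0.2112] F [-1.36  2.86  2.72] T [0.823 0.581 0.271] w 0.365 j [-0.664 -0.132 -0.984  0.227 -0.086  2.089]
Ftool [ 0.34 -1.6  -3.85] Ttool [ 1.017 -0.139 -0.184]
TCP above shoulder 36.01 lateral(tool) [-0.4  -1.29  0.  ] rim(neck z) if tip 34: -19.99
```

Call:
{"method": "play_rows", "body": {"motion": [0,0,0,0,0,0,0.1,0,0,0,0,0,0,-0.3,0,0,0,0,0,0,-1,0,0,0,0,0,0,-1,0,0,0,0,0,0,-1,0,0,0,0,0,0,-1]}}

```text
clock: 12.75
tcp_pos: [374.3, -329.0, 111.1]
tool_rot: [0.953, 0.177, 0.128, 0.211]
ft_force: [-0.0, -0.4, 0.2]
width: 0.998
```

```bash
python3 -c "
from h import *
rep()
cv2.imwrite('pics/w6.png',viewer.grab_frame('wrist'))"
```

```text
t 12.75 tcp [ 374.28 -328.97  111.06] q [0.9528 0.1765 0.1275 0.2114] F [-0.03 -0.42  0.17] T [0.353 0.344 0.042] w 0.998 j [-0.664 -0.132 -0.984  0.227 -0.086  2.09 ]
Ftool [-0.16  0.42 -0.01] Ttool [ 0.461 -0.174 -0.048]
TCP above shoulder 35.99 lateral(tool) [-0.47 -0.99  0.  ] rim(neck z) if tip 34: -20.01
```

View pics/w6.png

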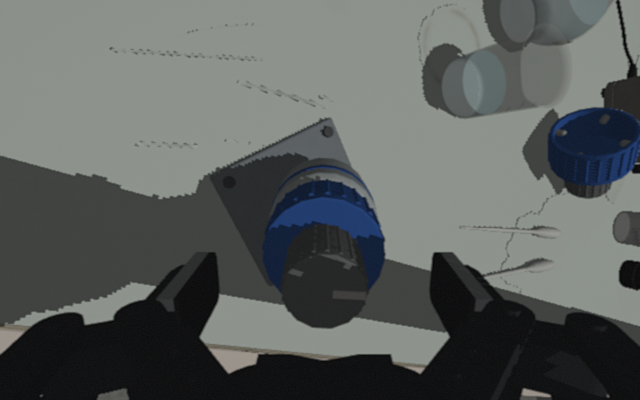

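The jaws are open, free of the knob, which is centred at (322,290). The knob mark is at the same image angle as when first gripped, so the grip did not slip. Backing off along the axis.

Call:
{"method": "play_rows", "body": {"motion": [0,0,-15,0,0,0,-1,0,0,-40,0,0,0,-1,0,0,-67,0,0,0,-1,0,0,-67,0,0,0,-1,0,0,-67,0,0,0,-1,0,0,-67,0,0,0,-1]}}

```text
clock: 13.4
tcp_pos: [352.8, -304.8, 169.0]
tool_rot: [0.953, 0.177, 0.127, 0.211]
ft_force: [-0.3, -0.5, -0.4]
width: 0.998
```

```bash
python3 - <<'E'
from h import *
s=rep();print(np.abs(s["qd"]).max())
p=viewer.camera_params("wrist");im=viewer.grab_frame("wrist");sd=viewer.grab_frame("side");sc=viewer.grab_frame("scene")
cv2.imwrite("side_end.png",sd)
a=axis(np.radians(131.5));S=np.array([386.42,-342.55,80])
for h in (48.5,78.5,33.5,63.5): print(h,proj(p,S+h*a).round(1))
c=im[150:350,200:440];cv2.imwrite("pics/w7c.png",cv2.resize(c,None,fx=3,fy=3,interpolation=cv2.INTER_CUBIC))
f=lambda im,x,y,w=80,h=60:cv2.resize(im[y:y+h,x:x+w],None,fx=5,fy=5,interpolation=cv2.INTER_CUBIC)
o=cv2.imread("pics/side0.png");oc=cv2.imread("pics/scene0.png")
cv2.imwrite("pics/cmp.png",np.vstack([np.hstack([f(o,325,175),f(sd,325,175)]),np.hstack([f(oc,245,165),f(sc,245,165)])]))
print("bystander diff",[ (n,int(cv2.absdiff(o,sd)[y-20:y+20,x-20:x+20].mean()*10)/10) for n,x,y in [("beaker",279,218),("petri",367,305),("marker",330,285),("cyl",254,262)]])
E
```

```text
t 13.4 tcp [ 352.76 -304.78  168.99] q [0.9529 0.1766 0.1272 0.2111] F [-0.27 -0.51 -0.44] T [0.366 0.344 0.018] w 0.998 j [-0.645 -0.29  -0.94   0.431 -0.095  2.106]
Ftool [-0.52  0.16  0.49] Ttool [ 0.468 -0.18  -0.023]
TCP above shoulder 102.35 lateral(tool) [-0.78 -1.56  0.  ] rim(neck z) if tip 34: 46.35
0.011907179860590537
48.5 [326.2 218.8]
78.5 [326.4 238. ]
33.5 [326.1 211.1]
63.5 [326.3 227.7]
bystander diff [('beaker', 9.4), ('petri', 10.4), ('marker', 9.7), ('cyl', 9.5)]
```

View pics/w7c.png

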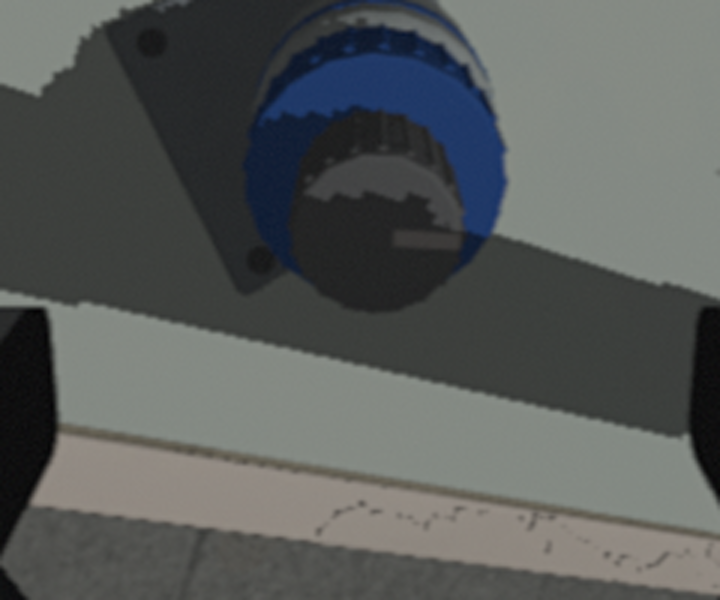

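View pics/cmp.png

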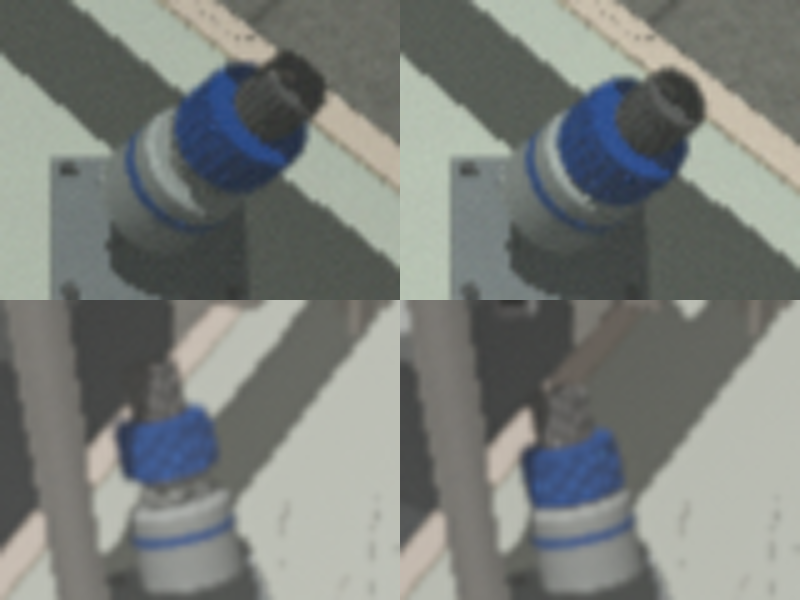

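Knob top at (325.7,227.7) matches the home prediction of (326.3,227.7); the unscrewed prediction was (326.4,238.0). Both outside views show the cap right down on the shoulder. Handing in.

```bash
python3 -c "
from h import *
print(np.abs(robot.get_state()['qd']).max());print(robot.close_job())"
```

```text
0.005159489239516372
the job is handed in; nothing more can be done
None
```

The cap is screwed home, the gripper has let go and is backed off clear of it, and the job is handed in at about 13.5 s. No verdict was reported.

- **What I did:** I gripped the knob along the leaning axis and turned the cap anticlockwise about 28° under a press of up to 3.4 N, until it fell into the gaps (10.9 mm down). Then I turned it clockwise about 56° to the hard stop, which showed as 0.37 N m of resistance. Axial force read no more than about 5 N after any step. I eased the torque, opened the jaws and withdrew.
- **Sink:** the arm measured 14.7 mm from the crest, against 15 mm nominal.
- **Position:** the knob top in the wrist picture was within 1 pixel of where it should be at home, and both outside views show the cap down on the shoulder.
- **Bystanders:** the side view differs from the first picture only by the same small, even amount at all four, so there is no sign of movement. I did not compare their positions point by point.
- **Disagreement:** while I was turning, the tool sat about 1 mm off my camera-based axis, within the 2 mm calibration. Side forces stayed at 3 N or below in the step-end readings.

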